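Zero the roller brush and back off three clicks

TASK

Set the brush height of the roller brush head that stands in the steel tray: turn the bar-grip dial on its top clockwise until its stop is definitely felt, where the roller bears on the tray, then turn it back three clicks and let go of it resting in that click. Do not force the dial at the stop, and leave the other things where they are.

Things in the scene. Friction and masses are not known exactly. Their poses are not given: they have to be found in the camera images.
- dial: The dial on the brush head's top: bare aluminium disc, diameter 60 mm, 7 mm thick, with an upright grip bar across it, 54 mm long, 14 mm thick, 25 mm tall (7 to 32 mm above the origin). Origin on the turning axis at the disc's underside; z up; x along the bar, y across it. Clockwise seen from above lowers the roller 2 mm per click, counter-clockwise raises it.
- dial_grip (a point): Point on the dial's axis 24 mm above its underside, mid height of the bar; axes as the dial's. The dial clicks every 20 deg (0.349 rad): getting over a click takes about 0.1 N m; let go between clicks it settles into the nearest one. Three clicks back is 60 deg back from the stop, then it settles in the nearest click.
- head: Black roller brush head (fixed): 125 mm deep (x), 270 wide (y), top 70 mm above the origin. Origin at its middle on the tray floor, z up. Its rubber roller, 44 mm thick, lies along y at the +x side, a suction stub at the -x side. The dial stands at x -22, y +55 mm on the top; the plain round cap at x -22, y -65 mm, 60 mm across, 9 mm tall, does not move.
- tray: Stainless steel tray (fixed): 270 (x) by 400 mm (y), rim 18 mm. Origin under its centre. The dial's stop is where the roller meets the tray floor: two to five clicks clockwise of the start, 0.1 to 0.3 click past a click. There the dial's torque climbs to 0.4 N m in a few degrees; 0.2 to 0.4 N m is a definite, gentle stop; over 0.55 N m (90 N on the tray) crushes the brush.
- filter: White filter ring, diameter 56 mm, 22 mm tall, lying in the tray; bystander. Origin: centre of its underside.
- driver: Screwdriver, 170 mm long, lying in the tray; bystander.
- bin: Transparent dust bin, 110 mm across, 150 mm tall, with a bottom flap and latch; bystander. Origin: centre of its underside.
- dustpan: Small aluminium dustpan, 160 by 200 mm with a flat handle; bystander.
- bottle: White detergent bottle, 72 mm across, 210 mm tall; bystander. Origin: centre of its underside.
- jar: Glass jar with a metal lid, 80 mm across, 110 mm tall; bystander. Origin: centre of its underside.
- soapbox: Cardboard box, 60 by 110 by 150 mm; bystander. Origin: centre of its underside.
- pointer: Drag pointer: thin aluminium ring under the dial with a tab out to 41 mm from the axis, 3 mm thick. Origin on the dial's axis; x along the tab. The dial pushes it clockwise (about 0.02 N m) once their x axes line up and leaves it behind when turned back, so afterwards it marks how far clockwise the dial has been. At the start it lies somewhere between dial and stop and does not show the stop.
- pointer_tip (a point): Outer end of the drag pointer's tab, 41 mm from the dial's axis.

How it is judged:
On the way:
1. the dial is turned clockwise to its stop: the head's roller bears on the tray with more than 6 N for 0.2 s (contact force between head and tray above 6 N), for 0.2 s.
At the end, for the whole second after the job is handed in: After the stop, the dial rests released and still in the third click back: its bar 0.94 to 1.34 rad (54 to 77 deg) counter-clockwise of the drag pointer that marks the stop (the third click gives 62 to 71 deg, the second and fourth lie 20 deg away), the roller clear of the tray (angle between the x axis of dial and the x axis of pointer, either way round between 0.94 and 1.34 rad and x of pointer_tip in the frame of dial above 0.003 m and y of pointer_tip in the frame of dial below 0 m and contact force between head and tray below 0.5 N and angular speed of dial below 0.1 rad/s and contact force between the fingers and dial below 0.2 N); the robot touches nothing.
It fails at once if the dial is forced: the head's roller presses on the tray with more than 90 N (contact force between head and tray above 90 N).
It fails at once if another thing is moved by more than 30 mm (distance of any of filter, driver, bin, dustpan, bottle, jar, soapbox from where it was at the start of the episode above 0.03 m).
It also fails if it takes over 72 s, if anything falls off the work surface, if the arm or the gripper's body presses on something with over 40 N, if the wrist force passes 120 N, or if a joint passes its speed limit or range.

ROBOT

A 6-joint arm with a two-finger parallel gripper is mounted at the origin on the work surface. World frame = base frame: x ahead of the robot, y to its left, z up, the work surface at z = 0. Lengths are in m, angles in rad, forces in N, time in s.
With the tool pointing down it reaches from about 0.3 to 0.775 m from the base axis. Payload 14.6 kg.
Tool frame: the origin (TCP) lies on the mounting face of the last link; the fingertips stand 173 mm ahead of it and the grasp point (between the pads) lies 155 mm ahead of it; z points along the fingers, y is the line along which they close (so a half turn about z gives the same grasp; the last joint's range is limited). The gripper opens to 85 mm and grips with 20 to 120 N. Pads are 22 mm wide; open, the fingers measure 114 mm over their backs; the gripper's body (76 mm by 85 mm) begins 54 mm behind the grasp point. The pads swing forward as they close: fully open they stand 13 mm farther back than shut.
Start: joints at [1.146, 0.3, 1.521, -0, 1.321, -0.067], TCP at [0.193, 0.515, 0.405] pointing down, gripper open.
Joint ranges: [-3.03, 3.03], [-0.79, 2.21], [0.23, 2.52], [-1.04, 4.18], [0, 3.07], [-2.55, 2.55]. Speed limits (rad/s): [2.22, 2.22, 2.57, 3.14, 3.14, 3.14].

INTERFACE

Orientations are given as a rotation vector (axis times angle).
In Python, from bench import ctrl gives the robot as it stands. Calls block until the motion is done:
- ctrl.movep(position, orientation): joint-space move of the TCP to a pose.
- ctrl.move_straight(position, rot=None, speed=0.15, threshold=None): straight line of the TCP; rot=None keeps the orientation; speed is the mean speed in m/s. With threshold (N) it stops when the force on the tool has changed by that much, and returns True; else False.
- ctrl.move_j(angles): joint-space move.
- ctrl.move_gripper(opening, squeeze=None): opening from 0.0 (shut) to 1.0 (fully open); squeeze is the grip in N (None keeps the last); returns when the fingers have stopped.
- ctrl.dwell(seconds).
- ctrl.inverse_kinematics(position, orientation): joint angles nearest the present ones, or None.
- ctrl.observe(): the state.
- ctrl.grab_frame(name): name is "scene" or "top" or "wrist"; returns a dict with "img" (480x640x3 uint8, red, green, blue), "depth" (480x640 float32, m along the optical axis (not along the pixel's ray), 0 where there is no reading), "fx", "fy", "cx", "cy" (pixels), "rvec" (rotation vector, rad) and "tvec" (3), from world to camera coordinates, as OpenCV has them. Camera axes: x right, y down, z forward; pixel columns grow to the right and rows downward; lengths in m; the calibration is good to about 2 mm. A picture is of the moment at which its call begins.
A pose or a line that the arm cannot do raises ctrl.MotionError and nothing moves.
- ctrl.hand_in(): hands the job in; it is judged then, once.
The state is a dict: "time_s": time; "joint_positions": joint angles; "qvel": joint speeds; "tau": joint torques, N m; "tcp_pos": TCP position; "tool_rot": TCP orientation; "ft_force": force on the tool from outside, world axes, zero at the start; "torque": the same for the moment, N m; "grip_width": opening from 0.0 (shut) to 1.0 (fully open); "grasp_force": force on a finger pad.
Only numpy, scipy, OpenCV 4.12 (cv2) and the standard library are available. Lean on these libraries where they do the work, as an engineer would, in place of code of your own. Each camera call takes 0.05 s, during which the arm holds its last target. There are 200 camera calls.

## Working session

There is one attempt and no reset: what is moved stays moved. The work goes in short steps, each a Python script; the robot and the scene stay as the last script left them, time stands still between calls to the robot, and variables do not carry over. Pictures are saved under pics/ and viewed, at most 10 in all, crops included, and the job is handed in when it is done.

```bash
ls; mkdir -p pics; cat > h.py <<'E'
import numpy as np, cv2
from bench import ctrl
def save(f,name,crop=None,s=1):
    im=f["img"][:,:,::-1]
    if crop: x0,y0,x1,y1=crop; im=im[y0:y1,x0:x1]
    cv2.imwrite("pics/"+name,cv2.resize(im,None,fx=s,fy=s,interpolation=cv2.INTER_CUBIC))
def pts(f):
    v,u=np.mgrid[0:480,0:640]; d=f["depth"]
    c=np.dstack([(u-f["cx"])/f["fx"]*d,(v-f["cy"])/f["fy"]*d,d])
    R=cv2.Rodrigues(np.array(f["rvec"],float))[0]
    return (c-np.array(f["tvec"]).ravel())@R
E
python3 - <<'E'
from h import *
for n in("top","scene"):
    f=ctrl.grab_frame(n); save(f,n+".png"); np.save(n+".npy",f,allow_pickle=True)
s=ctrl.observe(); print(s)
E
```

```text
pics
{'time_s': 0.1, 'joint_positions': array([ 1.14636954e+00,  3.00417209e-01,  1.52157771e+00, -5.13339776e-05,
        1.32069900e+00, -6.65791062e-02]), 'qvel': array([-1.13738626e-03, -2.45762431e-03, -2.49285989e-03, -2.69414379e-04,
        1.91919643e-03, -2.58881527e-05]), 'tau': array([ 2.23082388e-04, -5.44380677e+01, -3.62368190e+01, -1.03717887e-04,
        3.06459100e-03, -5.42049315e-05]), 'tcp_pos': array([0.1926205 , 0.51512254, 0.4041522 ]), 'tool_rot': array([-5.59052618e-01, -3.09122680e+00,  1.69685265e-03]), 'ft_force': array([ 0.45193946, -0.7027095 ,  0.35761763]), 'torque': array([ 0.04806491, -0.04942863,  0.00744993]), 'grasp_force': 0.0, 'grip_width': 1.0015011684793969}
```

View pics/top.png

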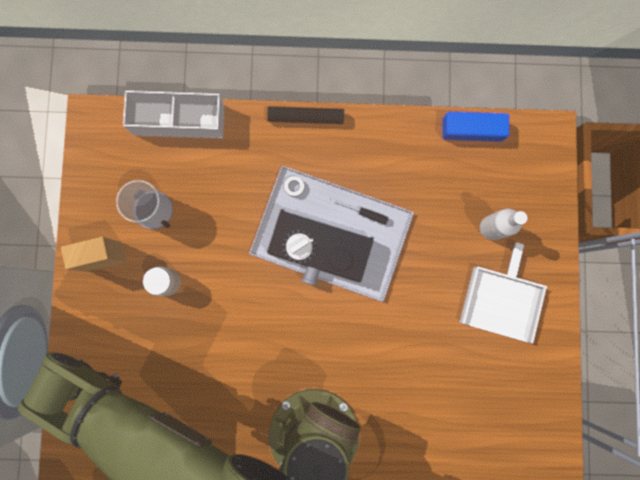

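View pics/scene.png

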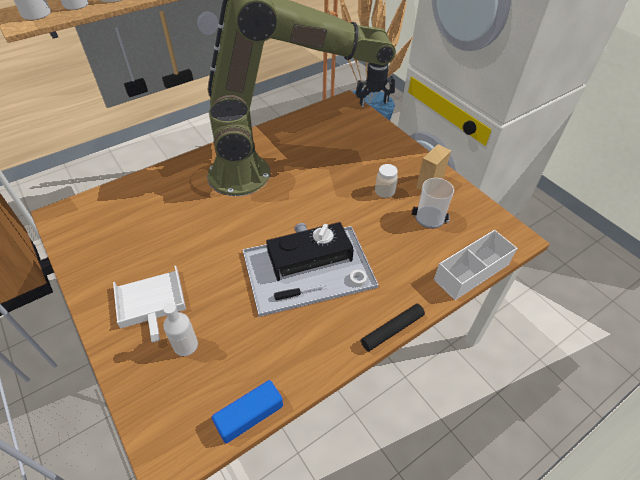

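The top view shows the dial at about (299,246), with its bar running up-right, on the black head in the tray. The filter is at (294,186) and the driver at (365,212). Next I'll measure the dial.

```bash
python3 - <<'E'
from h import *
f=np.load("top.npy",allow_pickle=True).item(); P=pts(f)
save(f,"topc.png",(270,215,340,275),10)
print(P[246,299],P[240,306],P[252,335],P[260,360], P[300,200])
W=P[225:270,280:325].reshape(-1,3)
d=W[(W[:,2]>.079)&(W[:,2]<.13)]; print(len(d),d.mean(0),d.min(0),d.max(0))
hist=np.histogram(W[:,2],bins=np.arange(0,.13,.005)); print(hist[0])
b=W[W[:,2]>.098]; c=b[:,:2].mean(0); w,v=np.linalg.eigh(np.cov(b[:,:2].T)); print(len(b),c,b[:,2].mean(),v[:,1],np.sqrt(w*12))
# head axis
Q=P.reshape(-1,3); m=(Q[:,2]>.06)&(Q[:,2]<.08)&(abs(Q[:,0]-c[0])<.3)&(abs(Q[:,1]-c[1])<.3)
print(m.sum(),cv2.minAreaRect(Q[m][:,:2].astype(np.float32)))
s=np.load("scene.npy",allow_pickle=True).item(); P=pts(s); Q=P[215:260,300:350].reshape(-1,3); b=Q[(Q[:,2]>.095)&(Q[:,2]<.13)]; w,v=np.linalg.eigh(np.cov(b[:,:2].T)); print(len(b),b.mean(0),b.max(0),v[:,1],np.sqrt(w*12))
E
```

```text
[0.51316116 0.0570027  0.10442737] [0.52911362 0.03883185 0.11141824] [ 0.50205823 -0.04086326  0.07930601] [ 0.482567   -0.10950646  0.07649248] [0.36082776 0.33216045 0.00430119]
379 [0.51618258 0.05521179 0.08862909] [ 0.45490607 -0.01116363  0.07900385] [0.57401151 0.10832321 0.11300096]
[ 83  49   6  11   9   1   2   2   5   4   8  11  18 177 726 551 178  16
   5   7  39  58   6   0   0]
114 [0.50699835 0.05642157] 0.19363791011506792 [-0.9992029  -0.03991957] [0.04581155 0.11292107]
3996 ((0.4995465874671936, 0.005229055881500244), (0.27051621675491333, 0.1737486869096756), 74.52066802978516)
65 [0.51621116 0.05517817 0.10462696] [0.53433469 0.08231437 0.11035246] [-0.55879832  0.82930359] [0.01569283 0.06176143]
```

View pics/topc.png

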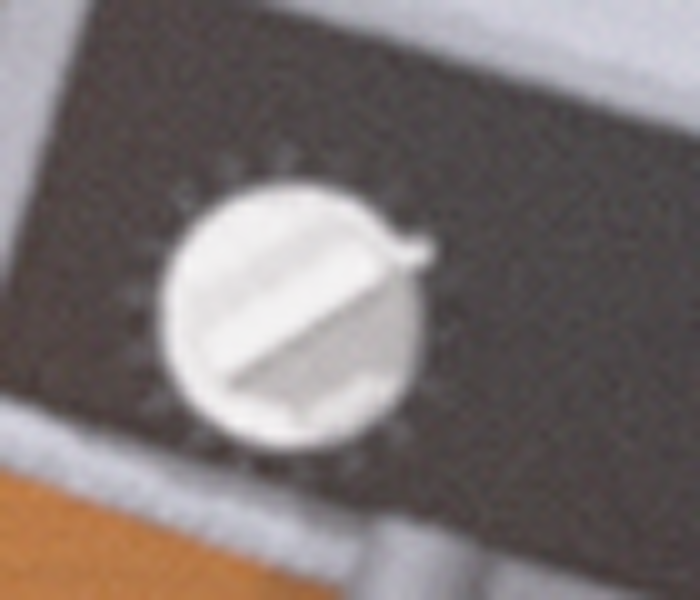

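The crop shows the dial centre at about (292,316), the bar at about -57° in world, and the pointer tab at (425,250), about -64°, just clockwise of the bar. I'll move above the dial and refine this with the wrist camera.

```bash
cat >> h.py <<'E'
from scipy.spatial.transform import Rotation as Rn
def rot(a): # tool x at world angle a, pointing down
    x=np.array([np.cos(a),np.sin(a),0]); z=np.array([0,0,-1.]); 
    return Rn.from_matrix(np.column_stack([x,np.cross(z,x),z])).as_rotvec()
E
python3 - <<'E'
from h import *
best=None
for a in (-57,123):
    for dd in (0,-60,-110):
        q=ctrl.inverse_kinematics([.515,.056,.26],rot(np.radians(a+dd))); print(a,dd,None if q is None else np.round(q,3))
q0=ctrl.inverse_kinematics([.515,.056,.38],rot(np.radians(-57)));q1=ctrl.inverse_kinematics([.515,.056,.38],rot(np.radians(123)))
a=-57 if q0 is not None and (q1 is None or abs(q0[5]+.9)<abs(q1[5]+.9)) else 123
ctrl.movep([.515,.056,.40],rot(np.radians(a)))
ctrl.dwell(.3)
f=ctrl.grab_frame("wrist"); np.save("w.npy",f,allow_pickle=True); save(f,"w.png")
s=ctrl.observe(); print(a,s["time_s"],s["joint_positions"],s["tcp_pos"])
P=pts(f); Q=P.reshape(-1,3); Q=Q[(abs(Q[:,0]-.515)<.05)&(abs(Q[:,1]-.056)<.05)]
print(np.histogram(Q[:,2],bins=np.arange(.06,.13,.003)))
b=Q[(Q[:,2]>.099)&(Q[:,2]<.12)]; r=cv2.minAreaRect(b[:,:2].astype(np.float32)); print(len(b),b.mean(0),r,np.median(b[:,2]))
E
```

```text
-57 0 None
-57 -60 None
-57 -110 [ 0.038  0.401  1.752 -0.     0.988 -1.76 ]
123 0 [ 0.038  0.401  1.752 -0.     0.988 -0.538]
123 -60 [ 0.038  0.401  1.752 -0.     0.988  0.509]
123 -110 [ 0.038  0.401  1.752 -0.     0.988  1.382]
123 2.4667 [ 3.80196537e-02  2.32674591e-01  1.61715704e+00  7.87479740e-06
  1.29173392e+00 -5.38343471e-01] [0.5149761  0.05621566 0.39999689]
(array([  14,    0,    1,  178, 6239, 1131, 1967,  426,    4,   12,    3,
         14,    5,   13,  446,  631,    0,    0,    0,    0,    0,    0,
          0]), array([0.06 , 0.063, 0.066, 0.069, 0.072, 0.075, 0.078, 0.081, 0.084,
       0.087, 0.09 , 0.093, 0.096, 0.099, 0.102, 0.105, 0.108, 0.111,
       0.114, 0.117, 0.12 , 0.123, 0.126, 0.129]))
1090 [0.51170936 0.05767866 0.10507301] ((0.5122599601745605, 0.056713685393333435), (0.014017386361956596, 0.05365009605884552), 34.58072280883789) 0.10516716236511225
```

View pics/w.png

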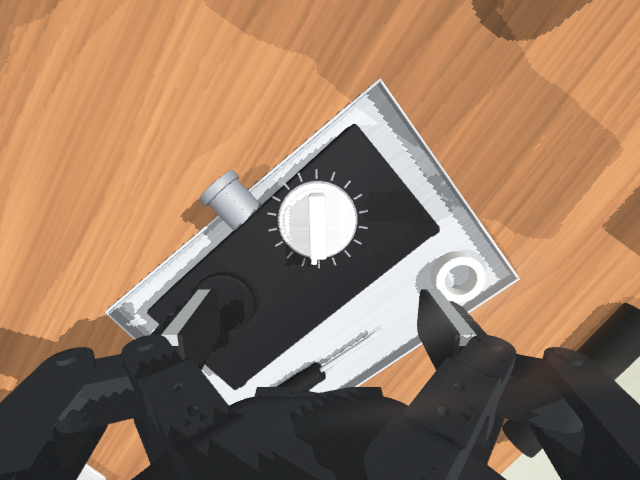

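The wrist view shows the bar vertical at (318,225), with the pointer tab peeking out at its lower end near (318,265). The depth fit gives a 14.0 x 53.7 mm bar with its top at 0.105, which agrees with the given sizes. I'll grasp it now.

```bash
python3 - <<'E'
from h import *
a=np.radians(124.6); C=[.5125,.0565]
ctrl.movep(C+[.32],rot(a)); 
print(ctrl.move_straight(C+[.259],speed=.06,threshold=8)); ctrl.dwell(.3)
s=ctrl.observe(); print(s["tcp_pos"],s["ft_force"],s["torque"])
ctrl.move_gripper(0.0,30); ctrl.dwell(.3)
for i in range(3):
    s=ctrl.observe(); print(s["time_s"],s["ft_force"],s["torque"],s["grip_width"],s["grasp_force"],s["joint_positions"][5]); ctrl.dwell(.1)
E
```

```text
False
[0.51249844 0.05649816 0.25916222] [-0.52803475  0.03625162 -0.3163985 ] [ 0.02019487 -0.0523907   0.00026556]
5.3 [ 3.08975175  3.47182901 -0.02248134] [ 0.53811558 -0.54238723  0.07242608] 0.16055231325984173 34.84790861606598 -0.5651129630614423
5.4 [ 4.72033799  2.57325101 -1.66019729] [ 0.63695376 -0.60586478  0.02355939] 0.15261263767301583 34.84633684158325 -0.5650945169325159
5.5 [ 4.76793037  3.80026234 -0.65531668] [ 0.58520356 -0.63540511 -0.00766464] 0.15516047638209304 34.846540689468384 -0.5651005752016145
```

```bash
python3 - <<'E'
from h import *
import json
q0=np.array(ctrl.observe()["joint_positions"]); q=q0.copy()
def tz():
    v=[]
    for _ in range(4): ctrl.dwell(.015); v.append(ctrl.observe()["torque"][2])
    return np.mean(v)
L=[]; b=tz()
for i in range(90):
    q[5]+=np.radians(1.3); ctrl.move_j(q); t=tz()-b; L.append(t)
    if abs(t)>.22: break
ctrl.dwell(.3); s=ctrl.observe()
print(np.round(L,2).tolist()); print(b,tz()-b,s["time_s"],np.degrees(q[5]-q0[5]),np.degrees(s["joint_positions"][5]-q0[5]),s["ft_force"],s["grip_width"])
E
```

```text
[0.1, 0.08, 0.07, -0.0, 0.08, -0.0, 0.09, 0.02, -0.02, 0.02, 0.03, -0.16, -0.17, -0.14, -0.11, 0.05, 0.05, 0.09, 0.1, 0.12, -0.01, 0.1, -0.02, 0.0, 0.11, -0.06, -0.12, -0.17, -0.17, -0.18, 0.05, 0.15, 0.11, 0.11, 0.13, 0.24]
-0.01761274723414233 0.20830707590191452 17.3667 46.79999999999999 46.753890164067684 [ 7.50753316  4.92862073 -6.02886811] 0.1525108667042591
```

The torque is rising, but it isn't yet clearly above the click level plus noise. I'll continue in finer steps with longer averaging.

```bash
python3 - <<'E'
from h import *
q=np.array(ctrl.observe()["joint_positions"]); a0=q[5]
def tz():
    v=[]
    for _ in range(10): ctrl.dwell(.02); v.append(ctrl.observe()["torque"][2])
    return np.mean(v)+.018
L=[tz()]
for i in range(10):
    if L[-1]>.31: break
    q[5]+=np.radians(.5); ctrl.move_j(q); L.append(tz())
ctrl.dwell(.3); s=ctrl.observe()
print(np.round(L,3).tolist(),tz(),s["time_s"],np.degrees(q[5]-a0),q[5],s["ft_force"],s["grip_width"])
E
```

```text
[0.23, 0.237, 0.242, 0.291, 0.345] 0.32374042131113084 19.5667 2.0000000000000027 0.28579341615600096 [ 4.71259103  2.33140871 -4.38949377] 0.1573265770712199
```

That is a definite stop: 0.33 N m against click peaks of about 0.13. It lies just past the second click (40°) from the start, so the third click back is at -20° from the start. I'll turn there, release and look.

```bash
python3 - <<'E'
from h import *
q=np.array(ctrl.observe()["joint_positions"]); 
for t in np.linspace(q[5],-.5651-.349,12)[1:]:
    q[5]=t; ctrl.move_j(q)
ctrl.dwell(.3); s=ctrl.observe(); print(s["time_s"],s["torque"],s["ft_force"])
ctrl.move_gripper(1.0); ctrl.dwell(.3)
p=s["tcp_pos"]; ctrl.move_straight([p[0],p[1],.40],speed=.12); ctrl.dwell(.3)
f=ctrl.grab_frame("wrist"); save(f,"w2.png",(220,130,420,280),4)
P=pts(f); Q=P.reshape(-1,3); Q=Q[(abs(Q[:,0]-.5125)<.05)&(abs(Q[:,1]-.0565)<.05)]
b=Q[(Q[:,2]>.099)&(Q[:,2]<.12)]; print(cv2.minAreaRect(b[:,:2].astype(np.float32)), ctrl.observe()["time_s"])
R=cv2.Rodrigues(np.array(f["rvec"],float))[0]; print(R)
E
```

```text
22.7833 [-0.45582283  1.40404559  0.00868509] [-8.11738707 -2.1382958   5.67833832]
((0.5122362375259399, 0.05700238049030304), (0.013503431342542171, 0.05330850929021835), 54.26361083984375) 25.45
[[ 0.5789199   0.81538101  0.00235823]
 [ 0.78432795 -0.5576582   0.27174802]
 [ 0.22289326 -0.15547072 -0.96236555]]
```

View pics/w2.png

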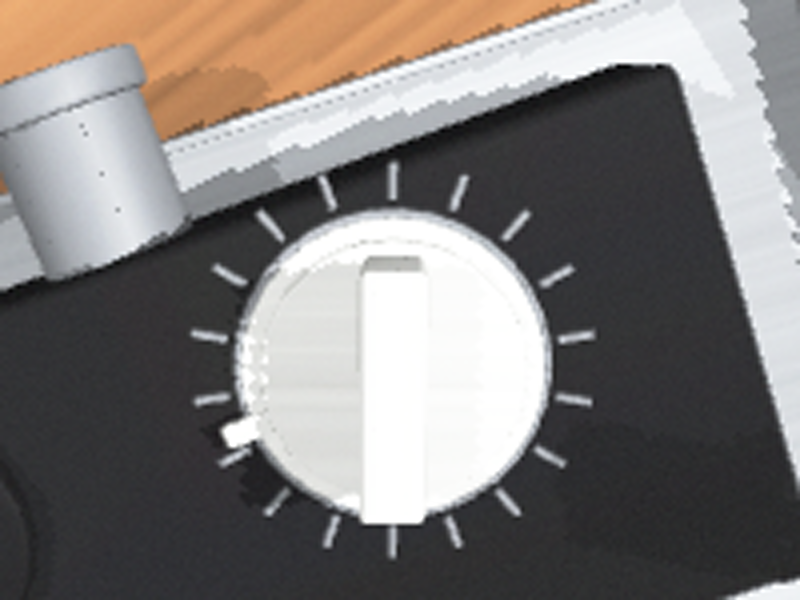

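The bar rests on a tick mark (vertical, with the tick at (392,540)). The pointer tab at (238,435) is about 66° clockwise of it, between the third tick (233,456) and the fourth. The bar itself has turned 19.7° counter-clockwise of its start. All of this matches the third click back.

```bash
python3 -c "
from bench import ctrl
print(ctrl.hand_in())"
```

```text
the job is handed in; nothing more can be done
None
```

The dial was turned clockwise to a definite stop at about 0.33 N m, turned back and released in the third click; the last picture shows its bar about 66° counter-clockwise of the drag pointer. The job is handed in, with no verdict returned.

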